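Hold the scrap box open with its lid lever

ROBOT

A 7-joint arm with a two-finger parallel gripper is mounted at the origin on a cart in front of the work surface, level with it; the furniture and walls round the work are solid. World frame = base frame: x ahead of the robot, y to its left, z up, the work surface at z = 0. Lengths are in mm, angles in rad, forces in N, time in s.
With the tool pointing down it reaches from about 400 to 900 mm from the base axis. Payload 5.6 kg.
Tool frame: the origin (TCP) lies midway between the tips of the shut fingers; the grasp point (between the pads) lies 19 mm behind it; z points along the fingers, y is the line along which they close (so a half turn about z gives the same grasp; the last joint's range is limited). The gripper opens to 92 mm and grips with 3 to 60 N. Pads are 20 mm wide; open, the fingers measure 128 mm over their backs; the gripper's body (75 mm by 189 mm) begins 69 mm behind the grasp point.
Start: joints at [-1.322, 0.468, -0.012, 1.603, 0.006, 1.071, -0.056], TCP at [187.031, 622.518, 214.592] pointing down, gripper open.
Joint ranges: [-2.53, 2.53], [-0.31, 2.02], [-1.57, 1.55], [0.28, 2.44], [-1.29, 4.43], [0.15, 1.84], [-2.92, 2.92]. Speed limits (rad/s): [2.57, 2.57, 3.14, 3.14, 3.14, 3.14, 3.14].

INTERFACE

Orientations are given as a rotation vector (axis times angle).
In Python, from cell import robot, grip, kin, viewer gives the robot as it stands. Calls block until the motion is done:
- robot.movep(position, orientation): joint-space move of the TCP to a pose.
- robot.servo_line(position, feed=150, rotation=None): straight line of the TCP; rotation=None keeps the orientation; feed is the mean speed in mm/s.
- robot.goto_joints(angles): joint-space move.
- grip(opening, newtons=None): opening from 0.0 (shut) to 1.0 (fully open); newtons is the grip in N (None keeps the last); returns when the fingers have stopped.
- robot.hold(seconds).
- kin.ik(position, orientation): joint angles nearest the present ones, or None.
- robot.observe(): the state.
- viewer.read_camera(name): name is "scene" or "top" or "wrist"; returns the picture (480x640x3 uint8, red, green, blue); there is no depth.
- viewer.camera_info(name): a dict with "camera_matrix" (3x3 intrinsics, pixels), "R" (3x3) and "t" (3): a world point X has camera coordinates R X + t. Camera axes: x right, y down, z forward; pixel columns grow to the right and rows downward; lengths in mm; the calibration is good to about 2 mm. A picture is of the moment at which its call begins: read the wrist's pose just before it. camera_info takes no time and is no camera call; for the wrist camera it gives the pose at the moment of the call.
A pose or a line that the arm cannot do raises robot.IKError and nothing moves.
- robot.job_done(): hands the job in; it is judged then, once.
Trained networks look in the newest picture that a camera, given by its name, has taken for a name from the list of things; names that differ only in an ending like _2 or _b are one class to them, and where a whole thing is asked for, a point or a joint stands for the part that bears it (a point fixed in the world has none). Each returns a list of dicts, best first, with "confidence" (0 to 1); they miss things now and then, are a little off and sometimes report something else, mostly with a low value. They report only what shows in the picture. A call takes as long as a camera call. They do not tell look-alikes from the thing itself.
- viewer.silhouettes(name, camera): "mask" (480x640 bool, what is visible of it).
- viewer.pinpoint(name, camera): "at" ([x, y, z] in mm, in the coordinates of the camera as it stood for that picture, good to about 4 mm: a listed point, or the origin of a listed thing).
The state is a dict: "t": time; "joints": joint angles; "joint_velocities": joint speeds; "joint_torque": joint torques, N m; "tcp_pos": TCP position; "tcp_rot": TCP orientation; "contact_force": force on the tool from outside, world axes, zero at the start; "wrist_torque": the same for the moment, N m; "grip_width": opening from 0.0 (shut) to 1.0 (fully open); "grip_force": force on a finger pad.
Only numpy, scipy, OpenCV 4.12 (cv2) and the standard library are available. Lean on these libraries where they do the work, as an engineer would, in place of code of your own. Each camera call takes 0.05 s, during which the arm holds its last target. There are 200 camera calls.

TASK

Open the heavy flap of the steel scrap box with its lever: with the fingertips, push the peg of the swing stop towards the box until the stop is well out from under the lever, then press the lever's long end all the way down and finish while holding it there, so that the flap stays open. Do not touch the flap itself, do not lift the lever out of its notches, and leave the small things round the stand where they are.

Things in the scene. Friction and masses are not known exactly. Their poses are not given: they have to be found in the camera images.
- stand: Fixed grey steel stand: base plate (110 x 375 x 5 mm) with open scrap box, its flap, the lever's fulcrum cheeks and the swing stop. Origin on the bench top. Stand +y runs along the lever from its long end to the box: away from the robot and to its left at yaw about -0.9; -x is the left side of the lever. Box 110 x 95 mm, rim 81 mm up, centred 87.5 mm to +y. Position and yaw vary.
- lever: Loose steel bar lever, 225 x 20 x 10 mm, 0.3 kg, along stand y. Its cross pin (origin) lies in the open-topped notches of the fulcrum. Short end (70 mm, +y) under the flap's tongue; long end (-y) stands up 18 degrees, with a press pad and a rubber foot below. Pressed, it turns about 0.7 rad until the foot meets the base plate; the flap pushes back 2 to 6 N at the pad.
- lever_pivot (a point): Centre of the lever's cross pin.
- fulcrum (a point): Centre of the cheeks' notches on the stand, where the pin lies; 85 mm above the bench, 45 mm to -y of the stand's origin.
- press_pad (a point): Centre of the upper face of the press pad (34 mm across the lever, 42 mm along it) at the lever's long end; about 138 mm above the bench at rest, about 28 mm when the lever is fully down. It is 153 mm along the bar from the pin.
- flap (a joint): Angle of the heavy steel flap (114 x 108 x 10 mm, tongue 50 mm wide towards the lever, 1.1 to 2.2 kg), hinged on the box's +y wall: 0 shut, grows as the tongue rises. Lever fully down gives about 0.38 rad; with the stop under the lever no more than 0.27. It falls shut by itself.
- flap_edge (a point): Middle of the end face of the flap's tongue; 86 mm above the bench when shut.
- stop (a joint): Angle of the swing stop, a level arm on an upright pivot, left (stand -x) of the lever's long end. At 0 (its lower limit) its post (26 mm thick, top 60 mm up, 50 mm from pivot) is under the lever's foot. Grows to 1.3 clockwise from above: post outwards (stand -y), tail peg towards the box (+y). Starts 0 to 0.2; about 1.5 N at the peg turns it, it stays where left; clear from 0.75.
- stop_pivot (a point): On the swing stop's pivot axis, 29 mm above the bench; at 50 mm to -x and 203 mm to -y of the stand's origin.
- stop_peg (a point): Centre of the top of the upright peg (16 mm thick, head 20 mm; rises from 22 to 67 mm above the bench) on the stop's tail, 42 mm from the pivot on the side away from the lever.
- eye_loupe: black eye loupe, 35 mm wide, 26 mm tall, loose; bystander beside the stand. Origin at the centre of its underside.
- brass_weight: brass balance weight, 25 mm wide, 21 mm tall, loose; bystander beside the stand. Origin at the centre of its underside.
- flux_cup: small glass cup, 28 mm wide, 20 mm tall, loose; bystander beside the stand. Origin at the centre of its underside.
There are look-alikes about, which are no part of the job. Of the things that look like the lever, the larger one is meant.

How it is judged:
By the outcome, as a careful person would: the job done as asked, in the order asked, and still so for the second after the job is handed in, while the arm keeps its last pose, push and grip.
It also fails if it takes over 45 s, if anything falls off the work surface, if the arm or the gripper's body presses on something with over 40 N, if the wrist force passes 120 N, or if a joint passes its speed limit or range.

## Working session

There is one attempt and no reset: what is moved stays moved. The work goes in short steps, each a Python script; the robot and the scene stay as the last script left them, time stands still between calls to the robot, and variables do not carry over. Pictures are saved under pics/ and viewed, at most 10 in all, crops included, and the job is handed in when it is done.

```bash
ls; mkdir -p pics; cat > h.py <<'E'
import numpy as np, cv2
from cell import robot, grip, kin, viewer
def w(cam,p):
    i=viewer.camera_info(cam); return np.array(i["R"]).T@(np.array(p)-np.array(i["t"]))
def save(cam,n):
    im=viewer.read_camera(cam); cv2.imwrite(f"pics/{n}.png",im[:,:,::-1]); return im
def pts(cam,names):
    for n in names:
        for d in viewer.pinpoint(n,cam)[:3]: print(cam,n,round(d["confidence"],2),w(cam,d["at"]).round(0))
E
python3 - <<'E'
from h import *
o=robot.observe(); print(o["t"],o["tcp_pos"],o["tcp_rot"],o["grip_width"])
N=["stand","lever_pivot","fulcrum","press_pad","flap_edge","stop_pivot","stop_peg","eye_loupe","brass_weight","flux_cup"]
for c in ["top","scene"]:
    save(c,c+"0"); pts(c,N)
print(robot.observe()["t"])
a=cv2.imread("pics/top0.png");b=cv2.imread("pics/scene0.png")
E
```

```text
pics
0.0 [186.87287599 621.97386224 213.63946442] [-4.56840889e-01 -3.10806087e+00  2.65006949e-03] 1.0029754644177613
top stand 0.84 [667. -77.   0.]
top lever_pivot 0.95 [626. -58.  84.]
top fulcrum 0.73 [627. -61.  87.]
top press_pad 0.58 [491.  -4. 135.]
top press_pad 0.56 [559. 306.  14.]
top press_pad 0.45 [725.  17.   3.]
top flap_edge 0.58 [661. -74.  84.]
top stop_pivot 0.65 [499.  50.  32.]
top stop_peg 0.62 [518.  86.  68.]
top stop_peg 0.28 [626. -60.  83.]
top eye_loupe 0.55 [725.  20.   2.]
top eye_loupe 0.32 [630. -63.  87.]
top brass_weight 0.43 [ 576. -131.    1.]
top flux_cup 0.42 [658. -75.  87.]
scene stand 0.92 [668. -77.  -2.]
scene lever_pivot 0.69 [630. -63.  84.]
scene lever_pivot 0.57 [508. 212.  20.]
scene fulcrum 0.63 [629. -62.  89.]
scene press_pad 0.88 [565. 305.  13.]
scene press_pad 0.64 [500.   1. 140.]
scene stop_pivot 0.72 [504.  51.  32.]
scene stop_pivot 0.63 [789. -27.   0.]
scene eye_loupe 0.5 [730.  16.   2.]
scene brass_weight 0.74 [ 573. -134.    2.]
scene brass_weight 0.36 [790. -29.  -0.]
scene flux_cup 0.42 [792. -27.  -0.]
scene flux_cup 0.39 [ 573. -134.    2.]
1.1
```

View pics/top0.png

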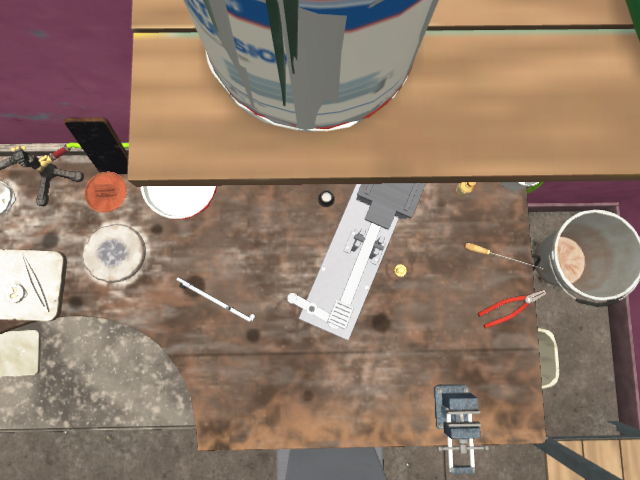

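View pics/scene0.png

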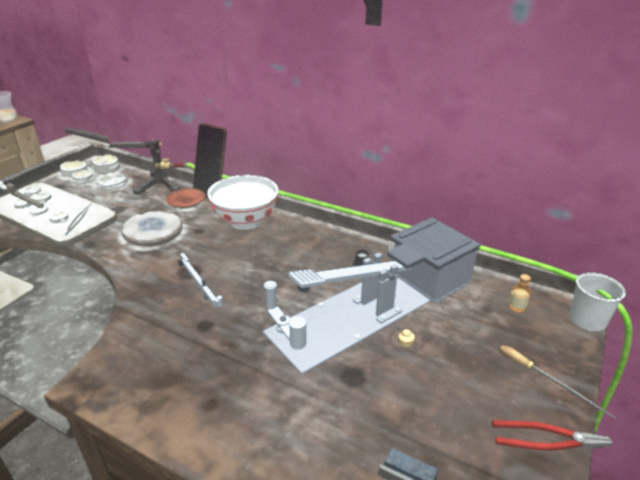

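```bash
python3 - <<'E'
import numpy as np
# fit stand pose from points (stand-frame xy)
S=np.array([[0,0],[0,0],[0,-45],[0,-45],[0,-45],[0,-45],[-50,-203],[-50,-203],[0,-190.5],[0,-190.5]],float)
W=np.array([[667,-77],[668,-77],[626,-58],[627,-61],[630,-63],[629,-62],[499,50],[504,51],[491,-4],[500,1]],float)
s=S-S.mean(0);w=W-W.mean(0)
th=np.arctan2((s[:,0]*w[:,1]-s[:,1]*w[:,0]).sum(),(s*w).sum())
R=np.array([[np.cos(th),-np.sin(th)],[np.sin(th),np.cos(th)]])
t=W.mean(0)-R@S.mean(0);print(th,t,(S@R.T+t-W).round(1).tolist())
p=R.T@(np.array([518,86])-t);print("peg stand",p)
E
```

```text
-1.985648654027921 [668.56695688 -78.12715653] [[1.6, -1.1], [0.6, -1.1], [1.4, -2.0], [0.4, 1.0], [-2.6, 3.0], [-1.6, 2.0], [3.9, -0.5], [-1.1, -1.5], [3.2, 2.7], [-5.8, -2.3]]
peg stand [ -89.51847718 -203.94747917]
```

The top picture shows the stand: peg at about (292,298), stop pivot about (308,307), pad about (340,318), pin about (365,243), and box beyond row 185. The smaller look-alike lever is at (215,300). In the scene view the post at (298,330) sits under the raised pad at (305,277), with the peg at (270,290). The fitted yaw is −1.99, with residuals of a few mm. Next I move above the peg for a closer look.

```bash
cat >> h.py <<'E'
from scipy.spatial.transform import Rotation as Ro
TH=-1.9856; T=np.array([668.6,-78.1])
R2=np.array([[np.cos(TH),-np.sin(TH)],[np.sin(TH),np.cos(TH)]])
def s2w(x,y,z): return np.r_[R2@[x,y]+T,z]
def w2s(p): return np.r_[R2.T@(np.array(p)[:2]-T),p[2]]
def orient():
    best=None
    for s in (1,-1):
        y=np.r_[R2[:,1]*s,0]; z=np.array([0,0,-1.]); x=np.cross(y,z)
        r=Ro.from_matrix(np.c_[x,y,z]).as_rotvec(); q=kin.ik(s2w(-70,-240,200),r)
        if q is not None and (best is None or abs(q[6])<best[0]): best=(abs(q[6]),r)
    return best[1]
E
python3 - <<'E'
from h import *
r=orient(); print(r, kin.ik(s2w(-70,-260,250),r))
grip(0.0)
robot.movep(s2w(-70,-260,250),r)
save("wrist","w1")
for n in ["stop_peg","stop_pivot","press_pad","lever_pivot","fulcrum"]:
    for d in viewer.pinpoint(n,"wrist")[:2]:
        p=w("wrist",d["at"]); print(n,round(d["confidence"],2),p.round(0),w2s(p).round(0))
o=robot.observe(); print(o["t"],o["tcp_pos"],o["contact_force"],o["grip_width"])
E
```

```text
[2.6312693  1.71639922 0.        ] [-0.82169177  0.10949227  0.60505688  2.02416414 -0.07263444  1.02842593
 -0.59670551]
stop_peg 0.91 [518.  87.  67.] [ -91. -205.   67.]
stop_pivot 0.78 [502.  49.  28.] [ -50. -204.   28.]
stop_pivot 0.2 [629. -59.  83.] [ -1. -44.  83.]
press_pad 0.81 [499.   1. 133.] [  -4. -187.  133.]
lever_pivot 0.82 [625. -62.  84.] [  3. -47.  84.]
lever_pivot 0.82 [506. 214.  22.] [-201. -267.   22.]
fulcrum 0.94 [627. -56.  83.] [ -4. -47.  83.]
4.8917 [458.84857281  91.08163846 249.92660465] [-0.44331621  0.19205047 -0.65201462] 0.004565709668483975
```

View pics/w1.png

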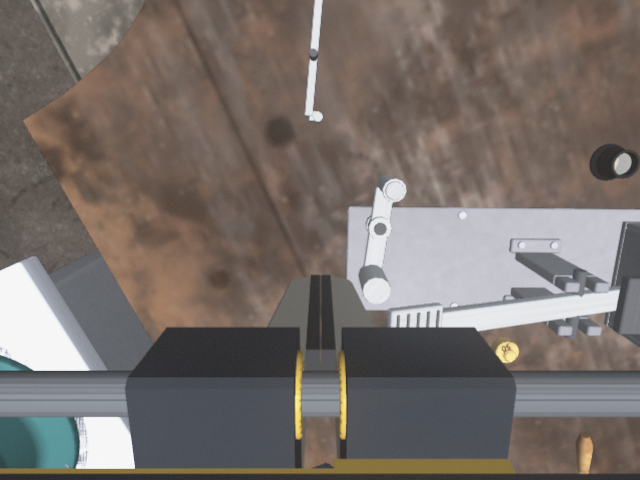

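The wrist picture shows the peg at (395,189), pivot at (380,228), post at (376,290) and pad at (415,318). The network points agree with the stand fit to within about 4 mm. Now I lower behind the peg and push along its arc, watching the force.

```bash
python3 - <<'E'
from h import *
robot.servo_line(s2w(-95,-262,250),feed=150)
robot.servo_line(s2w(-95,-262,44),feed=150)
f0=np.array(robot.observe()["contact_force"])
robot.servo_line(s2w(-95,-238,44),feed=60)
for q in np.arange(0,1.13,0.14):
    px,py=-50-42*np.cos(q),-204+42*np.sin(q)
    robot.servo_line(s2w(px-4,py-25,44),feed=50)
    o=robot.observe(); f=np.array(o["contact_force"])-f0
    print(round(q,2),(R2.T@f[:2]).round(1),f[2].round(1),w2s(o["tcp_pos"]).round(0))
    if np.linalg.norm(f)>15: print("high");break
robot.servo_line(w2s(o["tcp_pos"])[0:0].tolist() or s2w(-90,w2s(o["tcp_pos"])[1]-20,44),feed=80)
save("wrist","w2")
for n in ["stop_peg","stop_pivot"]:
    for d in viewer.pinpoint(n,"wrist")[:2]: print(n,round(d["confidence"],2),w2s(w("wrist",d["at"])).round(0))
print(robot.observe()["t"])
E
```

```text
0.0 [0.7 0.2] -0.4 [ -96. -229.   44.]
0.14 [ 0.7 -1. ] -2.2 [ -96. -223.   44.]
0.28 [ 0.8 -0.4] -1.5 [ -94. -217.   44.]
0.42 [ 0.1 -0.5] -1.9 [ -92. -211.   44.]
0.56 [ 0.8 -0.1] -0.9 [ -89. -206.   44.]
0.7 [1.3 0.3] -1.0 [ -86. -201.   44.]
0.84 [ 1.  -0.6] -0.9 [ -82. -197.   44.]
0.98 [ 1.1 -0.8] -0.8 [ -77. -194.   44.]
1.12 [ 2.  -1.1] -0.4 [ -72. -191.   44.]
stop_pivot 0.68 [ -50. -202.   27.]
10.3833
```

View pics/w2.png

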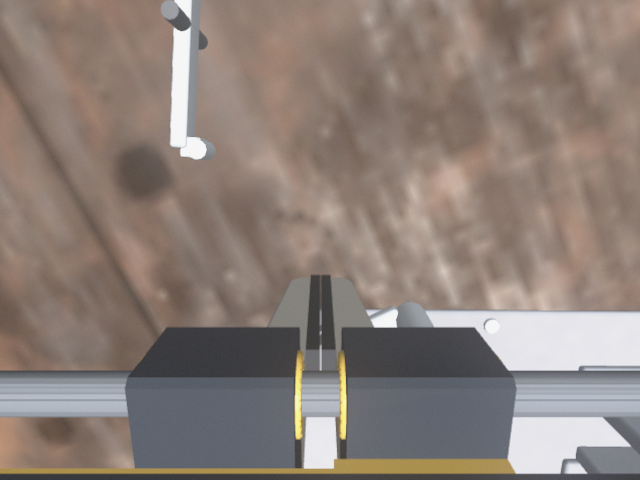

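The wrist picture shows the peg partly hidden at (412,315), just ahead of the fingers, so its angle isn't clear. I raise and look from above.

```bash
python3 - <<'E'
from h import *
p=w2s(robot.observe()["tcp_pos"])
robot.servo_line(s2w(-95,p[1]-40,p[2]),feed=150)
robot.servo_line(s2w(-95,-262,230),feed=150)
for c in ["wrist","top","scene"]:
    save(c,c+"3")
    for n in ["stop_peg","stop_pivot","press_pad"]:
        for d in viewer.pinpoint(n,c)[:2]: print(c,n,round(d["confidence"],2),w2s(w(c,d["at"])).round(0))
print(robot.observe()["t"])
E
```

```text
wrist stop_peg 0.57 [ -69. -170.   64.]
wrist stop_pivot 0.76 [ -50. -205.   28.]
wrist press_pad 0.35 [ 4. -2.  1.]
top stop_peg 0.56 [ -68. -166.   69.]
top stop_pivot 0.95 [ -49. -208.   30.]
top stop_pivot 0.25 [  1. -10.  87.]
top press_pad 0.77 [   4. -190.  138.]
top press_pad 0.66 [-308. -254.   16.]
scene stop_peg 0.93 [ -67. -162.   72.]
scene stop_peg 0.68 [  2. -42.  92.]
scene stop_pivot 0.79 [ -49. -201.   28.]
scene press_pad 0.97 [-306. -249.   15.]
scene press_pad 0.74 [  -3. -188.  141.]
12.7917
```

View pics/wrist3.png

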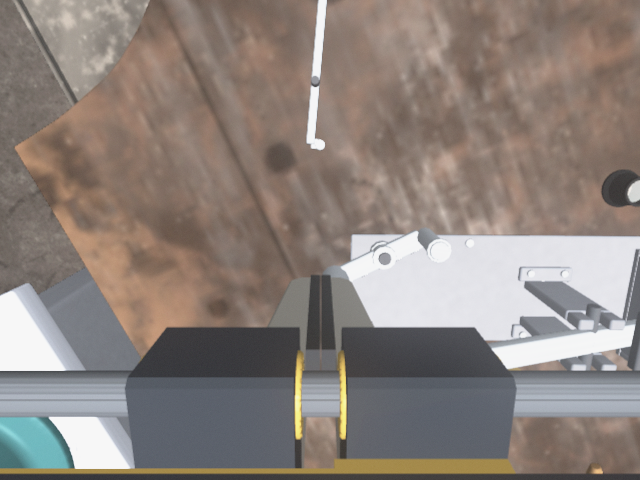

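The stop has turned: peg at (437,250), pivot at (384,257). All three cameras give it at about 1.1 rad, so it is well clear. Now I go over the pad and press along its arc.

```bash
python3 - <<'E'
from h import *
robot.servo_line(s2w(0,-188,200),feed=150)
robot.servo_line(s2w(0,-188,155),feed=120)
f0=np.array(robot.observe()["contact_force"])
for a in np.arange(0.36,-0.56,-0.04):
    y=-45-153*np.cos(a)+6*np.sin(a); z=85+153*np.sin(a)+6*np.cos(a)
    robot.servo_line(s2w(0,y,z),feed=40)
    o=robot.observe(); f=np.array(o["contact_force"])-f0
    print(round(a,2),(R2.T@f[:2]).round(1),f[2].round(1),w2s(o["tcp_pos"]).round(0))
    if abs(f[2])>18 or np.linalg.norm(f[:2])>12: print("stop");break
print(o["t"])
for c in ["top","scene"]:
    save(c,c+"4")
    for n in ["stop_peg","press_pad","flap_edge","lever_pivot"]:
        for d in viewer.pinpoint(n,c)[:2]: print(c,n,round(d["confidence"],2),w2s(w(c,d["at"])).round(0))
E
```

```text
0.36 [0.6 0.2] 0.3 [   0. -186.  144.]
0.32 [-0.5  1.6] 0.3 [  -0. -188.  139.]
0.28 [-0.4  2.5] 3.4 [  -0. -190.  133.]
0.24 [-0.2  1.1] 3.1 [  -0. -192.  127.]
0.2 [-0.1  0.8] 3.5 [   0. -194.  121.]
0.16 [0.8 0.8] 2.7 [   0. -195.  115.]
0.12 [0.4 0.4] 3.2 [  -0. -196.  109.]
0.08 [-1.   0.2] 2.5 [   0. -197.  103.]
0.04 [-0.8 -0.2] 2.5 [   0. -198.   97.]
0.0 [-0.7  1.4] 2.7 [   0. -198.   91.]
-0.04 [-1.   0.3] 2.1 [   0. -198.   85.]
-0.08 [-1.1  1. ] 1.8 [   0. -198.   79.]
-0.12 [-0.4 -0.3] 2.4 [   0. -198.   72.]
-0.16 [0.2 0.3] 1.8 [   0. -197.   66.]
-0.2 [1.2 2.2] 0.9 [   0. -196.   60.]
-0.24 [0.  2.1] 2.4 [   0. -195.   54.]
-0.28 [0.6 1.6] 1.2 [   0. -194.   48.]
-0.32 [-0.1  1.6] 1.4 [   0. -192.   42.]
-0.36 [-0.4 -0.1] -0.0 [   0. -190.   36.]
-0.4 [ 1.7 -5.7] 22.5 [  -0. -189.   32.]
stop
20.4083
top stop_peg 0.83 [ -66. -169.   69.]
top press_pad 0.88 [-308. -254.   15.]
top press_pad 0.18 [ -65. -169.   67.]
top flap_edge 0.77 [ -1.   2. 141.]
top lever_pivot 0.89 [-204. -265.   20.]
top lever_pivot 0.3 [ -2. -48.  79.]
scene press_pad 0.72 [  -1. -190.   34.]
scene press_pad 0.7 [-307. -252.   14.]
scene flap_edge 0.58 [  3.   1. 145.]
scene lever_pivot 0.97 [  2. -47.  88.]
scene lever_pivot 0.55 [-202. -262.   22.]
```

View pics/scene4.png

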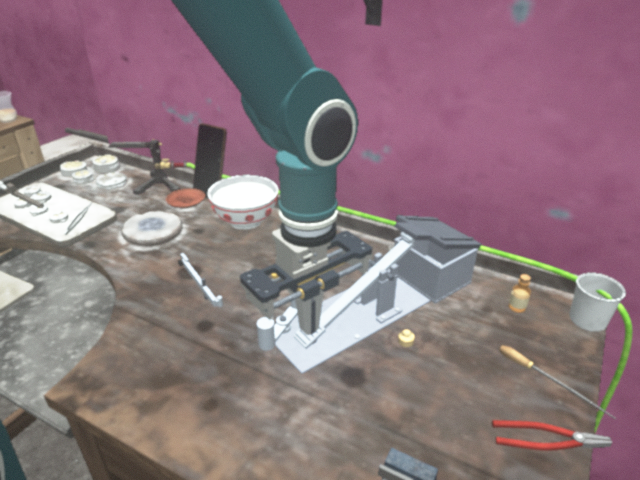

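The lever is fully down: pad at (310,338) near the base plate, flap raised at (430,225), post out at (265,333), and the bystanders I can see haven't moved. The force jumped to 22 N against the foot's end stop. I check that it holds, then hand in.

```bash
python3 - <<'E'
from h import *
robot.hold(0.7)
o=robot.observe(); print(o["t"],o["contact_force"],w2s(o["tcp_pos"]).round(1))
if o["contact_force"][2]>12: print(robot.job_done())
E
```

```text
21.6083 [-6.79262294  0.62524302 21.8923059 ] [  -0.2 -188.7   32.2]
the job is handed in; nothing more can be done
None
```

I swung the stop clear to about 1.1 rad, then pressed the lever fully down. I handed the job in at about 22 s, holding the lever there with about 22 N and the flap open; the verdict was not shown.

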